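Put away the filling knife and the spare door knob

ROBOT

A 7-joint arm with a two-finger parallel gripper is mounted at the origin on the work surface. World frame = base frame: x ahead of the robot, y to its left, z up, the work surface at z = 0. Lengths are in m, angles in rad, forces in N, time in s.
With the tool pointing down it reaches from about 0.425 to 0.875 m from the base axis. Payload 4.7 kg.
Tool frame: the origin (TCP) lies between the finger pads; the fingertips stand 8 mm ahead of it and the grasp point (between the pads) lies 11 mm behind it; z points along the fingers, y is the line along which they close (so a half turn about z gives the same grasp; the last joint's range is limited). The gripper opens to 87 mm and grips with 3 to 60 N. Pads are 19 mm wide; open, the fingers measure 117 mm over their backs; the gripper's body (75 mm by 190 mm) begins 51 mm behind the grasp point.
Start: joints at [1.324, 0.321, -0.07, 1.45, 0.023, 1.371, -0.057], TCP at [0.168, -0.628, 0.231] pointing down, gripper open.
Joint ranges: [-2.86, 2.86], [-0.3, 2.09], [-1.38, 1.24], [0.06, 2.45], [-1.56, 4.7], [0.09, 2.05], [-2.69, 2.69]. Speed limits (rad/s): [2.57, 2.57, 3.14, 3.14, 3.14, 3.14, 3.14].

INTERFACE

Orientations are given as a unit quaternion [x, y, z, w].
In Python, from workcell import readout, get_image, ticket, finder gives the robot as it stands.
- The arm moves only by the tool servo_tool, never from a script. Its argument "motion" is a list of rows, each a list of 7 numbers: the shift along the world's x, y, z in cm, then the turn, a rotation vector about the world's x, y, z in degrees, then the opening, from 0 (shut) to 1 (fully open). A call has 1 to 20 rows; each row is the pose to reach, as a shift and turn from the pose commanded when the call began; what a row does not reach only later rows make up. A row lasts 1/12 s, in which the tool goes at most 41.7 mm and 7.16 degrees, less where a joint would pass 70% of its speed; a pose out of reach is approached as far as the arm can. A call with a gripper value outside its range is refused whole. The fingers move at their own pace and stop on an object; "force" is the grip in N (left out, the last holds). Time passes only in rows, so rows that repeat a pose let the fingers close. It gives the time, the measured TCP pose, the force, the opening and the grip force at its end, in the units of the state.
- readout.observe(): the state, without advancing time (a new reading comes with each control period).
- get_image(name): name is "side" or "top"; returns a dict with "pixels" (420x560x3 uint8, red, green, blue), "K" (3x3 intrinsics, pixels), "extrinsics" (4x4, takes a point from camera to world coordinates). Camera axes: x right, y down, z forward; pixel columns grow to the right and rows downward; lengths in m; the calibration is good to about 2 mm. A picture is of the moment at which its call begins. There is no depth.
- ticket.finish_job(): hands the job in; it is judged then, once.
Trained networks look in the newest picture that a camera, given by its name, has taken for a name from the list of things; names that differ only in an ending like _2 or _b are one class to them, and where a whole thing is asked for, a point or a joint stands for the part that bears it (a point fixed in the world has none). Each returns a list of dicts, best first, with "conf" (0 to 1); they miss things now and then, are a little off and sometimes report something else, mostly with a low value. They report only what shows in the picture. A call takes as long as a camera call. They do not tell look-alikes from the thing itself.
- finder.look_for(camera, thing): "box" ([left, top, right, bottom] in pixels, round what is visible of it).
- finder.spot_point(camera, thing): "location" ([row, column] in pixels: a listed point, or the origin of a listed thing).
The state is a dict: "clock": time; "joints": joint angles; "joint_velocities": joint speeds; "tau": joint torques, N m; "tool_pos": TCP position; "tool_rot": TCP orientation; "force": force on the tool from outside, world axes, zero at the start; "ft_torque": the same for the moment, N m; "gripper_width": finger opening in m; "gripper_force": force on a finger pad.
Only numpy, scipy, OpenCV 4.12 (cv2) and the standard library are available. Lean on these libraries where they do the work, as an engineer would, in place of code of your own. Each camera call takes 0.05 s, during which the arm holds its last target. There are 200 camera calls.

TASK

Clear up the bench after the wardrobe job: slide the wide filling knife, blade first, fully home into the empty wide slot of the wooden rack, and lower the round wooden door knob gently into the steel paint kettle without dropping it. Either may go first. Keep the kettle upright, let go of everything, and leave the spray can, mug and carton where they stand.

Things in the scene. Friction and masses are not known exactly. Their poses are not given: they have to be found in the camera images.
- knife: Wide filling knife, loose, flat on the bench, 0.16 kg: black handle 105 long x 26 wide x 26 thick; on its +x end a flat steel blade 90 long, 90 wide (its first 35 a 50 wide neck), 3 thick, at mid thickness of the handle. Origin: on the handle's underside below the centre of mass, 45 behind the handle's front end: grip here, across y. x points to the blade's tip, z up.
- knife_tip (a point): Middle of the blade's front edge, 135 mm ahead of the knife's origin and 13 mm above its underside; axes as the knife.
- knife_shoulder (a point): Middle of the front end face of the handle, where the blade begins, 45 mm ahead of the knife's origin and 13 mm above its underside. The handle is too thick for the slot, so this face stops against the rack when the knife is fully home.
- rack: Rack of bare board, screwed down: 120 deep (x), 210 wide (y), 90 high. Origin: centre of its underside, z up. Two level slots run in from its front face, which looks to its -x (world +y within 0.3 rad): the empty wide one centred at y -45; a narrow one at y +60 with a narrow knife parked for good, its black handle (22 wide, 24 thick) standing out 108 at the same height.
- slot_mouth (a point): Centre of the mouth of the empty wide slot, on the rack's front face, 60 mm above the bench; axes as the rack: x straight into the slot, y along its width, z up. The slot is level, 98 wide, 10 high, 110 deep, sharp edged, closed at back and sides. Its first 35 mm has no roof (floor 55, side walls 65 above the bench); then comes the 25 thick roof.
- knob: Round wooden door knob, loose, standing on its foot: a ball 54 in diameter on a short neck with a flat round foot 34 in diameter; 69 high over all, about 0.1 kg. Origin: centre of the underside of the foot, z up.
- knob_center (a point): Centre of the knob's ball, 42 mm above the underside of the foot.
- kettle: Open steel paint kettle, loose, about 0.6 kg: round, 144 across at the rim, 134 at the foot, 90 high, wall 3, inner floor 4 mm above the bench; its thin wire bail hangs outside the rim on the +y side. Origin: centre of its underside, z up.
- spray_can: Bystander: spray can 54 in diameter, 170 high. Origin: centre of its underside.
- mug: Bystander: white mug 82 in diameter, 92 high. Origin: centre of its underside.
- carton: Bystander: cardboard carton 70 x 90 x 80 high. Origin: centre of its underside.
Things that resemble listed ones, but are neither listed nor needed, are in the scene too. Of the things like the kettle, leave any that is purple; of the rest the larger one is meant.

How it is judged:
At the end, for the whole second after the job is handed in: Wide knife in the wide slot: tip 80 mm or more past the mouth, within 15 mm sideways and 10 mm in height of the slot's middle, in line within 0.2 rad; knob in the kettle (ball centre within 60 mm of its axis, below 70 mm); kettle upright on the bench; knife and knob at rest (x of knife_tip in the frame of slot_mouth above 0.08 m and y of knife_tip in the frame of slot_mouth between -0.015 and 0.015 m and z of knife_tip in the frame of slot_mouth between -0.01 and 0.01 m and angle between the x axis of knife and the x axis of slot_mouth, either way round below 0.2 rad and linear speed of knife below 0.02 m/s and horizontal distance between knob_center and kettle below 0.06 m and z of knob_center in the frame of kettle below 0.07 m and linear speed of knob below 0.03 m/s and angle between kettle's own z axis and vertical below 0.1 rad and height (world z) of kettle below 0.01 m); the robot touches nothing.
It fails at once if the knob dropped or thrown into the kettle (faster than 0.6 m/s inside it) (horizontal distance between knob_center and kettle below 0.07 m and z of knob_center in the frame of kettle below 0.09 m and linear speed of knob above 0.6 m/s).
It fails at once if the knob knocked or pressed against the kettle with more than 30 N (contact force between knob and kettle above 30 N).
It fails at once if the kettle tipped by more than 0.35 rad (angle between kettle's own z axis and vertical above 0.35 rad).
It fails at once if the spray can, mug or carton moved by more than 30 mm (distance of any of spray_can, mug, carton from where it was at the start of the episode above 0.03 m).
It also fails if it takes over 72 s, if anything falls off the work surface, if the arm or the gripper's body presses on something with over 40 N, if the wrist force passes 120 N, or if a joint passes its speed limit or range.

## Working session

There is one attempt and no reset: what is moved stays moved. The work goes in short steps, Python scripts to look and compute and a tool call to move; the robot and the scene stay as the last step left them, time stands still between calls to the robot, and variables do not carry over. Pictures are saved under pics/ and viewed, at most 10 in all, crops included, and the job is handed in when it is done.

Besides the shell and the picture viewer there is one more tool, called after "Call:" as a command line: name --pt "numbers of a row" for each row, then --argument value for the rest. servo_tool: Moves the arm, as the interface text tells. Its arguments: {"type":"object","properties":{"motion":{"type":"array","items":{"type":"array","items":{"type":"number"}}},"force":{"type":"number"}},"required":["motion"]}

```bash
mkdir -p pics; cat > h.py <<'E'
import numpy as np, cv2
from workcell import readout, get_image, ticket, finder
def ray(im,rc,z):
    K=np.array(im["K"]);T=np.array(im["extrinsics"])
    d=T[:3,:3]@np.linalg.solve(K,[rc[1],rc[0],1]);o=T[:3,3]
    return o+d*(z-o[2])/d[2]
def proj(im,p):
    K=np.array(im["K"]);T=np.array(im["extrinsics"])
    c=K@(T[:3,:3].T@(np.array(p)-T[:3,3]));return c[1]/c[2],c[0]/c[2]
def save(im,n,box=None,s=1):
    p=im["pixels"][:,:,::-1]
    if box: p=p[box[1]:box[3],box[0]:box[2]]
    cv2.imwrite("pics/"+n,cv2.resize(p,None,fx=s,fy=s,interpolation=cv2.INTER_CUBIC))
E
python3 - <<'E'
from h import *
a=get_image("top");b=get_image("side")
save(a,"top0.png",None,1.4);save(b,"side0.png",None,1.4)
Z=dict(knife=0,knife_tip=.013,knife_shoulder=.013,slot_mouth=.06,knob=0,knob_center=.042,kettle=0,rack=0,spray_can=0,mug=0,carton=0)
for n,z in Z.items():
  for c,im in(("top",a),("side",b)):
    for r in finder.spot_point(c,n)[:4]:
        print(n,c,round(r["conf"],2),np.round(r["location"]),np.round(ray(im,r["location"],z),3))
for im in(a,b):print(np.round(im["extrinsics"],3),im["K"])
print(readout.observe()["tool_rot"])
E
```

```text
knife top 0.72 [275. 285.] [0.446 0.052 0.   ]
knife top 0.59 [275. 176.] [0.44  0.346 0.   ]
knife side 0.91 [237. 232.] [0.448 0.051 0.   ]
knife side 0.61 [248. 237.] [0.455 0.008 0.   ]
knife side 0.15 [208. 334.] [0.749 0.086 0.   ]
knife_tip top 0.89 [276. 336.] [ 0.449 -0.085  0.013]
knife_tip side 0.78 [271. 246.] [ 0.459 -0.082  0.013]
knife_shoulder top 0.92 [270. 299.] [0.46  0.013 0.013]
knife_shoulder side 0.62 [246. 235.] [0.449 0.006 0.013]
slot_mouth top 0.57 [228. 406.] [ 0.577 -0.263  0.06 ]
slot_mouth side 0.97 [306. 316.] [ 0.588 -0.257  0.06 ]
slot_mouth side 0.24 [246. 238.] [ 0.45  -0.037  0.06 ]
knob top 0.66 [276. 173.] [0.436 0.356 0.   ]
knob_center top 0.52 [277. 173.] [0.432 0.346 0.042]
knob_center side 0.55 [156. 212.] [0.445 0.347 0.042]
kettle top 0.95 [277. 230.] [0.438 0.2   0.   ]
kettle top 0.92 [189. 135.] [0.677 0.477 0.   ]
kettle top 0.84 [208. 206.] [0.628 0.275 0.   ]
kettle side 0.95 [195. 220.] [0.443 0.218 0.   ]
kettle side 0.64 [129. 276.] [0.679 0.485 0.   ]
kettle side 0.62 [175. 279.] [0.631 0.259 0.   ]
rack top 0.97 [217. 420.] [ 0
[... 326 characters left out ...]
[186. 326.] [0.755 0.179 0.   ]
carton top 0.8 [161. 317.] [ 0.77  -0.032  0.   ]
carton side 0.56 [236. 355.] [ 0.77 -0.03  0.  ]
[[ 0.027 -0.984  0.174  0.359]
 [-1.    -0.026  0.006  0.08 ]
 [-0.002 -0.174 -0.985  1.364]
 [ 0.     0.     0.     1.   ]] [[500.23240472   0.         272.60889452]
 [  0.         500.23240472 219.44014097]
 [  0.           0.           1.        ]]
[[ 0.969 -0.178  0.171  0.341]
 [-0.247 -0.684  0.686 -0.933]
 [-0.006 -0.707 -0.707  1.099]
 [ 0.     0.     0.     1.   ]] [[546.29989004   0.         281.27997311]
 [  0.         546.29989004 205.1696578 ]
 [  0.           0.           1.        ]]
[ 9.91508273e-01  1.30043621e-01 -1.29963930e-05  3.40105185e-05]
```

View pics/top0.png

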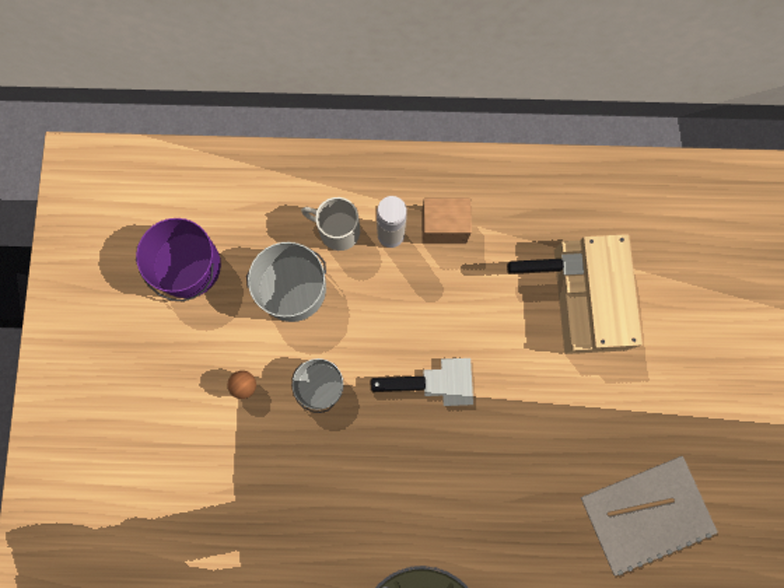

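View pics/side0.png

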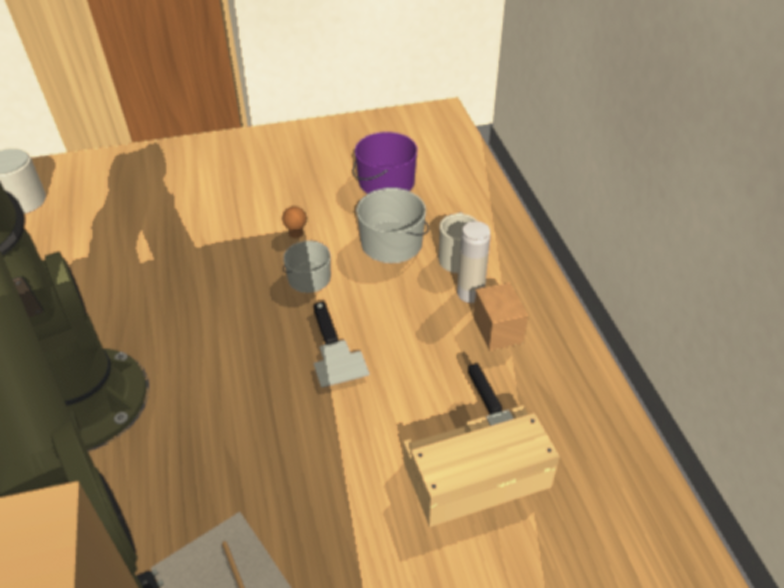

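Top view (1.4x) candidates for the kettle: purple (178,258), large grey (287,281), and small grey (317,385). The large grey one is the kettle I want. The wide knife lies loose at (420,383), and the knife at (540,266) is the narrow one parked in the rack. The knob is at (242,384), and the empty slot is at the lower end of the rack's front, about (575,320). I'll check this in a close crop.

```bash
python3 - <<'E'
from h import *
a=get_image("top")
p=a["pixels"][:,:,::-1]
l=cv2.resize(p[155:300,165:365],None,fx=2.6,fy=2.6,interpolation=cv2.INTER_CUBIC)
r=cv2.resize(p[160:260,355:465],None,fx=5,fy=5,interpolation=cv2.INTER_CUBIC)
r=r[:, :]
c=np.zeros((580,760,3),np.uint8)
l=cv2.resize(p[195:300,165:355],None,fx=4,fy=4,interpolation=cv2.INTER_CUBIC)
c[:420,:760]=l
cv2.imwrite("pics/c1.png",c[:420])
for t in("kettle","knife","knob","rack"):
  for cam in("top","side"):
    for q in finder.look_for(cam,t)[:3]:print(t,cam,round(q["conf"],2),np.round(q["box"],1))
# roof corners from top-view picture
for rc in[(237,583),(235,632),(345,642),(348,593)]:
    print(np.round(ray(a,np.array(rc)/1.4,.09),4))
cv2.imwrite("pics/c2.png",r)
E
```

```text
kettle top 0.6 [ 96.6 156.3 159.5 214.5]
kettle top 0.58 [176.6 172.1 232.4 230. ]
kettle top 0.36 [362.7 171.5 458.1 253.3]
kettle side 0.85 [256.9  96.  298.1 140.5]
kettle side 0.8 [203.6 170.6 235.  209.6]
kettle side 0.67 [255.6 136.3 304.4 185.9]
knife top 0.82 [264.5 256.5 337.4 292.1]
knife side 0.71 [224.5 216.2 259.3 273.2]
knob top 0.67 [163.3 266.6 181.9 282.7]
knob side 0.55 [203.4 147.  219.3 171.1]
rack top 0.79 [362.7 172.1 458.  254.1]
rack side 0.87 [286.8 257.7 399.1 376.5]
[ 0.7278 -0.2865  0.09  ]
[ 0.7342 -0.3786  0.09  ]
[ 0.5263 -0.3895  0.09  ]
[ 0.5184 -0.2998  0.09  ]
```

View pics/c1.png

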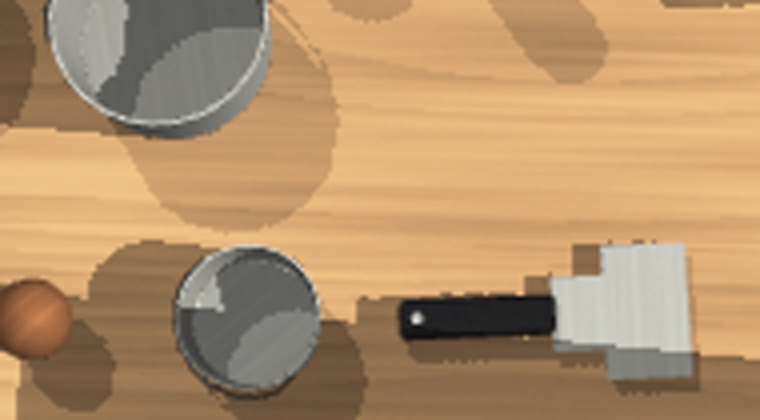

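View pics/c2.png

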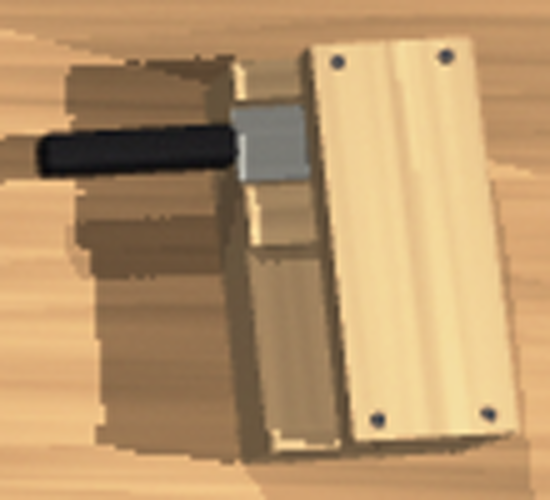

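The crops confirm the choices. The larger grey kettle has its rim centre near c1 (160,15), and the small one is a decoy at (248,322). The wide blade spans (601–693, 243–378). In c2 the empty slot bed is at (250–340, 245–433). Next I'll fit the poses.

```bash
cat > fit.py <<'E'
from h import *
from scipy.optimize import least_squares
def fit(im,pts,x0):
    m=np.array([p[0] for p in pts]);q=np.array([p[1] for p in pts])
    def f(v):
        c,s=np.cos(v[2]),np.sin(v[2])
        return np.concatenate([np.array(proj(im,[v[0]+c*a[0]-s*a[1],v[1]+s*a[0]+c*a[1],a[2]]))[::-1]-b for a,b in zip(m,q)])
    r=least_squares(f,x0,loss="soft_l1");print(np.round(r.x,4),np.round(r.fun.reshape(-1,2),1).tolist());return r.x
def at(v,p):
    c,s=np.cos(v[2]),np.sin(v[2]);return np.round([v[0]+c*p[0]-s*p[1],v[1]+s*p[0]+c*p[1]],4)
E
python3 - <<'E'
from fit import *
a=get_image("top")
C=lambda u,v:((u+.5)/5-.5+355,(v+.5)/5-.5+160)
D=lambda u,v:((u+.5)/4-.5+165,(v+.5)/4-.5+195)
R=fit(a,[((-.025,.105,.09),C(308,47)),((.06,.105,.09),C(468,38)),((.06,-.105,.09),C(518,432)),((-.025,-.105,.09),C(352,440)),
 ((-.06,.105,.065),C(232,63)),((-.06,-.094,.065),C(268,432)),((-.06,.004,.065),C(248,246))],[.62,-.32,-1.5])
print("mouth",at(R,(-.06,-.045)),"yawdeg",np.degrees(R[2]))
K=fit(a,[((.135,.045,.0145),D(685,243)),((.135,-.045,.0145),D(693,378)),((.08,.045,.0145),D(601,246)),((.08,-.045,.0145),D(609,379)),
 ((.045,.025,.0145),D(553,278)),((.045,-.025,.0145),D(556,346)),((-.06,0,.02),D(400,320))],[.45,.05,-1.55])
print("knife yawdeg",np.degrees(K[2]),"tip",at(K,(.135,0)))
print("kettle",ray(a,(199.5,205.4),.09),"knob",ray(a,D(34,319)[::-1],.042))
b=get_image("side")
for n,p in(("kettlerim",(*ray(a,(199.5,205.4),.09)[:2],.09)),("mouth",(*at(R,(-.06,-.045)),.06)),("knife",(*K[:2],0)),("ball",(*ray(a,D(34,319)[::-1],.042)[:2],.042))):print(n,"in side",np.round(proj(b,p),1))
E
```

```text
[ 0.6266 -0.3196 -1.4872] [[0.0, -0.2], [0.2, -0.2], [-0.2, 0.1], [-0.0, 0.4], [-0.4, -0.1], [0.1, -0.3], [0.3, 0.2]]
mouth [ 0.5767 -0.2636] yawdeg -85.21015401260424
[ 0.45    0.0474 -1.5084] [[-0.1, -0.1], [-0.2, -0.3], [0.5, -0.1], [0.2, 0.2], [-0.0, -0.3], [0.1, 1.4], [-0.4, -0.2]]
knife yawdeg -86.42456175892757 tip [ 0.4584 -0.0873]
kettle [0.63193994 0.26475324 0.09      ] knob [0.43852533 0.34658244 0.042     ]
kettlerim in side [150.9 278.4]
mouth in side [309.2 311.8]
knife in side [237.7 232.8]
ball in side [157.  209.5]
```

Call:
servo_tool --pt "0 0 0 0 0 5 1" --pt "5 10 0 0 0 20 1" --pt "20 45 0 0 0 60 1" --pt "28 68 0 0 0 77 1" --pt "28 68 0 0 0 77 1" --pt "28 68 0 0 0 77 1" --pt "28 68 0 0 0 77 1" --pt "28 68 0 0 0 77 1" --pt "28 68 0 0 0 77 1" --pt "28 68 0 0 0 77 1" --pt "28 68 0 0 0 77 1" --pt "28 68 0 0 0 77 1" --pt "28 68 0 0 0 77 1" --pt "28 68 0 0 0 77 1" --pt "28 68 0 0 0 77 1" --pt "28 68 0 0 0 77 1" --pt "28 68 0 0 0 77 1" --pt "28 68 0 0 0 77 1" --pt "28 68 0 0 0 77 1" --pt "28 68 0 0 0 77 1"

```text
clock: 3.42
tool_pos: [0.4489, 0.0589, 0.2315]
tool_rot: [0.691, 0.722, 0.002, 0.0]
force: [-0.4, 0.8, 0.2]
gripper_width: 0.0871
gripper_force: 0.0
```

Call:
servo_tool --pt "0.2 -0.5 -4 0 0 1.6 1" --pt "0.2 -0.5 -8 0 0 1.6 1" --pt "0.2 -0.5 -12 0 0 1.6 1" --pt "0.2 -0.5 -15 0 0 1.6 1" --pt "0.2 -0.5 -18 0 0 1.6 1" --pt "0.2 -0.5 -20 0 0 1.6 1" --pt "0.2 -0.5 -21 0 0 1.6 1" --pt "0.2 -0.5 -21.8 0 0 1.6 1" --pt "0.2 -0.5 -21.8 0 0 1.6 1" --pt "0.2 -0.5 -21.8 0 0 1.6 1"

```text
clock: 4.25
tool_pos: [0.4503, 0.0469, 0.0133]
tool_rot: [0.685, 0.729, 0.0, 0.0]
force: [-0.2, 0.7, 0.9]
gripper_width: 0.0873
gripper_force: 0.0
```

Call:
servo_tool --pt "0 0 0 0 0 0 0.5" --pt "0 0 0 0 0 0 0.3" --pt "0 0 0 0 0 0 0.1" --pt "0 0 0 0 0 0 0" --pt "0 0 0 0 0 0 0" --pt "0 0 0 0 0 0 0" --pt "0 0 0 0 0 0 0" --pt "0 0 0.5 0 0 0 0" --pt "0 0 2 0 0 0 0" --pt "0 0 4 0 0 0 0" --pt "0 0 7 0 0 0 0" --pt "0 0 8 0 0 0 0" --pt "0 0 8 0 0 0 0" --pt "0 0 8 0 0 0 0" --force 40

```text
clock: 5.42
tool_pos: [0.4498, 0.0465, 0.0927]
tool_rot: [0.685, 0.728, -0.0, 0.001]
force: [0.3, -0.4, -1.4]
gripper_width: 0.0038
gripper_force: 0.0
```

```bash
python3 - <<'E'
from h import *
a=get_image("top");b=get_image("side")
s=readout.observe();print(s["tool_pos"],s["tool_rot"],s["gripper_width"],s["gripper_force"],s["force"])
p=a["pixels"][:,:,::-1][240:310,250:350];q=b["pixels"][:,:,::-1][180:280,190:290]
cv2.imwrite("pics/g1.png",np.hstack([cv2.resize(p,(500,350),interpolation=cv2.INTER_CUBIC),cv2.resize(q[:,:],(300,350)[:2],interpolation=cv2.INTER_CUBIC)]))
E
```

```text
[0.44857516 0.04668944 0.09145518] [ 6.84983333e-01  7.28558110e-01 -6.65275415e-04 -6.85937003e-04] 0.001184249998095768 0.0 [-0.02987475  0.08717533 -0.20331141]
```

View pics/g1.png

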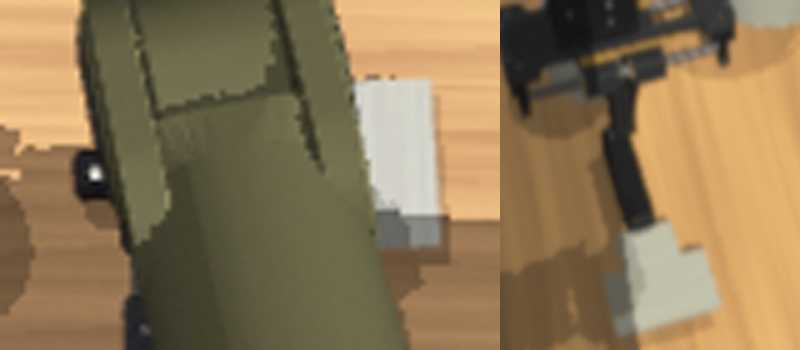

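The gripper closes slowly, so the fingers were still closing when I lifted and the knife stayed in place. In g1 the blade's front-top corner is at (430,80), the same pixel as before. I'll reopen and grip again, allowing more time.

Call:
servo_tool --pt "0 0 0 0 0 0 0.6" --pt "0 0 0 0 0 0 0.6" --pt "0 0 0 0 0 0 0.6" --pt "0 0 0 0 0 0 0.6" --pt "0 0 0 0 0 0 0.6" --pt "0 0 0 0 0 0 0.6" --pt "0 0 0 0 0 0 0.6" --pt "0 0 0 0 0 0 0.6" --pt "0 0 -1 0 0 0 0.6" --pt "0 0 -3 0 0 0 0.6" --pt "0 0 -5 0 0 0 0.6" --pt "0 0 -7 0 0 0 0.6" --pt "0 0 -8 0 0 0 0.6" --pt "0 0 -8 0 0 0 0.6"

```text
clock: 6.68
tool_pos: [0.4473, 0.0471, 0.0102]
tool_rot: [0.685, 0.729, -0.001, -0.002]
force: [-1.2, -0.5, -0.4]
gripper_width: 0.0522
gripper_force: 0.0
```

Call:
servo_tool --pt "0 0 0 0 0 0 0" --pt "0 0 0 0 0 0 0" --pt "0 0 0 0 0 0 0" --pt "0 0 0 0 0 0 0" --pt "0 0 0 0 0 0 0" --pt "0 0 0 0 0 0 0" --pt "0 0 0 0 0 0 0" --pt "0 0 0 0 0 0 0" --pt "0 0 0 0 0 0 0" --pt "0 0 0 0 0 0 0" --force 40

```text
clock: 7.52
tool_pos: [0.4504, 0.0468, 0.0133]
tool_rot: [0.685, 0.729, 0.0, 0.001]
force: [-0.1, -0.4, 6.0]
gripper_width: 0.0258
gripper_force: 40.0
```

Call:
servo_tool --pt "0 0 0.5 0 0 0 0" --pt "0 0 2 0 0 0 0" --pt "0 0 4 0 0 0 0" --pt "0 0 6 0 0 0 0" --pt "1 -1.5 6 0 0 0.2 0" --pt "3 -4 6 0 0 0.5 0" --pt "5.5 -7 6 0 0 0.8 0" --pt "8 -10 6 0 0 1.2 0" --pt "10 -13 6 0 0 1.2 0" --pt "11 -14.3 6 0 0 1.2 0" --pt "11.3 -14.6 6 0 0 1.2 0" --pt "11.3 -14.6 6 0 0 1.2 0" --pt "11.3 -14.6 6 0 0 1.2 0"

```text
clock: 8.6
tool_pos: [0.5616, -0.0979, 0.0718]
tool_rot: [0.677, 0.736, -0.0, -0.001]
force: [-0.0, 0.8, -2.1]
gripper_width: 0.0254
gripper_force: 40.0
```

```bash
python3 - <<'E'
from h import *
a=get_image("top");b=get_image("side")
s=readout.observe();print(s["tool_pos"],s["tool_rot"],s["gripper_width"],s["gripper_force"],s["force"])
p=a["pixels"][:,:,::-1][175:265,340:450];q=b["pixels"][:,:,::-1][240:340,250:350]
cv2.imwrite("pics/g2.png",np.hstack([cv2.resize(p,(440,360),interpolation=cv2.INTER_CUBIC),cv2.resize(q,(360,360),interpolation=cv2.INTER_CUBIC)]))
print(finder.spot_point("top","knife_tip")[:2],finder.spot_point("side","knife_tip")[:2])
E
```

```text
[ 0.56161342 -0.09726817  0.07227842] [ 6.76313912e-01  7.36613297e-01 -2.18399811e-04 -5.43501793e-04] 0.025897536158613815 39.9988317489624 [-0.02338263  0.5497316  -1.92788097]
[{'location': [162.3, 315.8], 'conf': 0.48}] [{'location': [296.2, 305.9], 'conf': 0.8}, {'location': [155.2, 210.6], 'conf': 0.58}]
```

View pics/g2.png

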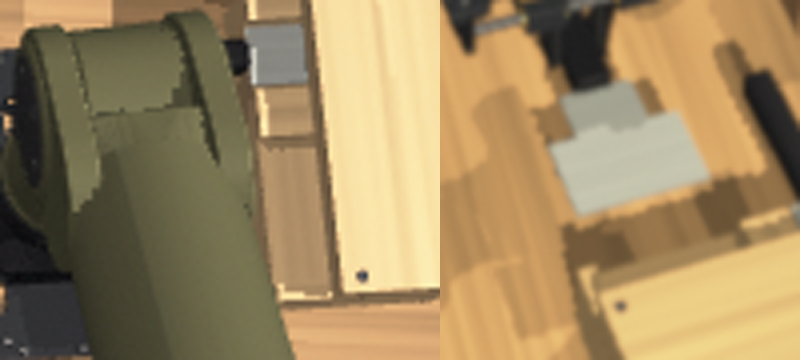

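The knife is held level and straight. In g2's side half the blade corners are at about (583,213), (707,180), (680,108) and (552,145). I'll overlay the fitted rack and knife models on the side picture to check alignment.

```bash
cat > ov.py <<'E'
from fit import *
def overlay(cam,R,K,kz,box,s,name):
    im=get_image(cam);p=cv2.resize(im["pixels"][:,:,::-1][box[1]:box[3],box[0]:box[2]],None,fx=s,fy=s,interpolation=cv2.INTER_CUBIC)
    def pl(v,pts,col):
        q=[proj(im,[*at(v,a),a[2]]) for a in pts]
        q=np.array([[(c-box[0]+.5)*s-.5,(r-box[1]+.5)*s-.5] for r,c in q]).round().astype(int)
        cv2.polylines(p,[q],True,col,1)
    pl(R,[(-.025,.105,.09),(.06,.105,.09),(.06,-.105,.09),(-.025,-.105,.09)],(0,0,255))
    pl(R,[(-.06,.004,.065),(-.025,.004,.065),(-.025,-.094,.065),(-.06,-.094,.065)],(255,0,0))
    z=kz+.0145
    pl(K,[(.135,.045,z),(.135,-.045,z),(.08,-.045,z),(.08,-.025,z),(.045,-.025,z),(.045,.025,z),(.08,.025,z),(.08,.045,z)],(0,255,0))
    cv2.imwrite("pics/"+name,p)
E
python3 - <<'E'
from ov import *
from scipy.spatial.transform import Rotation as Ro
s=readout.observe();t=s["tool_pos"];x=Ro.from_quat(s["tool_rot"]).as_matrix()[:,0];print(x,t)
y=np.arctan2(x[1],x[0]); y=y-np.pi if y>0 else y
K=[t[0],t[1]+.0004,y]
overlay("side",[.6266,-.3196,-1.4872],K,t[2]-.0133,(275,245,405,380),4.4,"o1.png")
b=get_image("side")
F=lambda u,v:((u-440+.5)/3.6-.5+250,(v+.5)/3.6-.5+240)
z=t[2]-.0133+.0145
fit(b,[((.135,-.045,z),F(583,213)),((.135,.045,z),F(707,180)),((.08,.045,z),F(680,108)),((.08,-.045,z),F(552,145)),((.045,-.025,z),F(563,97))],K)
print(K,np.degrees(y))
E
```

```text
[-8.49672395e-02  9.96383720e-01 -2.23518560e-04] [ 0.5619704  -0.09766236  0.07264753]
[ 0.565  -0.0938 -1.4974] [[-1.2, -0.2], [1.3, -1.4], [0.2, 0.7], [-0.2, 0.2], [0.0, 0.2]]
[np.float64(0.5619704031393002), np.float64(-0.09726235890769677), np.float64(-1.4857265157714294)] -85.12585886437985
```

View pics/o1.png

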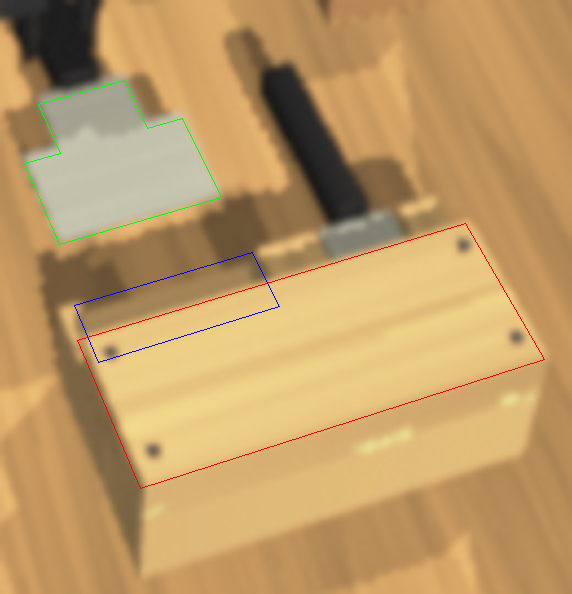

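The overlays sit on the real edges: blade (25–220, 80–243), roof (78–545, 223–488). The knife is aligned to about 1 mm. I'll lower it to slot height and slide in partway.

Call:
servo_tool --pt "0 0 -0.6 0 0 0 0" --pt "0 0 -1.2 0 0 0 0" --pt "0 0 -1.2 0 0 0 0" --pt "0.1 -1 -1.2 0 0 0 0" --pt "0.17 -2 -1.2 0 0 0 0" --pt "0.25 -3 -1.2 0 0 0 0" --pt "0.33 -4 -1.2 0 0 0 0" --pt "0.4 -4.8 -1.2 0 0 0 0" --pt "0.46 -5.5 -1.2 0 0 0 0" --pt "0.52 -6.2 -1.2 0 0 0 0" --pt "0.52 -6.2 -1.2 0 0 0 0"

```text
clock: 9.82
tool_pos: [0.5678, -0.1634, 0.0605]
tool_rot: [0.678, 0.735, -0.0, 0.0]
force: [0.1, 0.2, -1.3]
gripper_width: 0.0258
gripper_force: 40.0
```

Call:
servo_tool --pt "0.06 -0.7 0 0 0 0 0" --pt "0.12 -1.5 0 0 0 0 0" --pt "0.19 -2.3 0 0 0 0 0" --pt "0.25 -3 0 0 0 0 0" --pt "0.31 -3.7 0 0 0 0 0" --pt "0.37 -4.4 0 0 0 0 0" --pt "0.42 -5 0 0 0 0 0" --pt "0.46 -5.5 0 0 0 0 0" --pt "0.46 -5.5 0 0 0 0 0"

```text
clock: 10.57
tool_pos: [0.5723, -0.2178, 0.0605]
tool_rot: [0.678, 0.735, -0.0, 0.0]
force: [0.6, -0.7, -1.1]
gripper_width: 0.0258
gripper_force: 40.0
```

Call:
servo_tool --pt "0.02 -0.2 0 0 0 0 0" --pt "0.03 -0.4 0 0 0 0 0" --pt "0.04 -0.5 0 0 0 0 0" --pt "0.05 -0.6 0 0 0 0 0" --pt "0.05 -0.7 0 0 0 0 0" --pt "0.05 -0.7 0 0 0 0 0"

```text
clock: 11.07
tool_pos: [0.5728, -0.221, 0.0606]
tool_rot: [0.677, 0.736, 0.001, -0.001]
force: [-1.6, 4.5, 0.5]
gripper_width: 0.0256
gripper_force: 40.0
```

Call:
servo_tool --pt "-0.01 0.1 -0.15 0 0 0 0" --pt "-0.01 0.1 -0.3 0 0 0 0" --pt "-0.01 0.1 -0.3 0 0 0 0" --pt "-0.01 0.1 -0.3 0 0 0 0.5" --pt "-0.01 0.1 -0.3 0 0 0 0.7" --pt "-0.01 0.1 -0.3 0 0 0 0.7" --pt "-0.01 0.1 -0.3 0 0 0 0.7" --pt "-0.01 0.1 -0.3 0 0 0 0.7" --pt "-0.01 0.1 -0.3 0 0 0 0.7" --pt "-0.01 0.1 -0.3 0 0 0 0.7" --pt "0 0.1 3 0 0 0 0.7" --pt "0 0.1 6 0 0 0 0.7" --pt "0 0.1 10 0 0 0 0.7" --pt "0 0.1 14 0 0 0 1" --pt "-3 4.1 16 0 0 0 1" --pt "-4 8.1 16 0 0 0 1" --pt "-5 12.1 16 0 0 0 1" --pt "-6 16.1 16 0 0 0 1" --pt "-6 20.1 16 0 0 0 1" --pt "-7 24.1 16 0 0 0 1"

```text
clock: 12.73
tool_pos: [0.5043, 0.0128, 0.2209]
tool_rot: [0.677, 0.736, 0.0, 0.001]
force: [1.0, -0.4, -0.0]
gripper_width: 0.086
gripper_force: 0.0
```

```bash
python3 - <<'E'
from ov import *
s=readout.observe();print(s["tool_pos"],s["tool_rot"],s["gripper_width"])
overlay("top",[.6266,-.3196,-1.4872],[.5729,-.2188,-1.4872],.047,(340,160,460,265),3.3,"o2.png")
overlay("side",[.6266,-.3196,-1.4872],[.5729,-.2188,-1.4872],.047,(275,245,395,350),3.3,"o3.png")
cv2.imwrite("pics/o4.png",np.hstack([cv2.imread("pics/o2.png"),cv2.imread("pics/o3.png")]))
a=get_image("top");b=get_image("side")
for t in("knob_center","knife_shoulder"):
  for c,im in(("top",a),("side",b)):
    for r in finder.spot_point(c,t)[:3]:print(t,c,round(r["conf"],2),np.round(r["location"],1),np.round(ray(im,r["location"],.042 if t[1:3]=="no" and "b" in t else .06),3))
E
```

```text
[0.50427747 0.01277383 0.22094779] [6.77455884e-01 7.35562690e-01 1.34074701e-04 1.01849319e-03] 0.08600385842646996
knob_center top 0.9 [275.4 172.5] [0.436 0.348 0.042]
knob_center side 0.65 [156.7 209.9] [0.44  0.348 0.042]
knife_shoulder top 0.94 [228.1 404.6] [ 0.575 -0.26   0.06 ]
knife_shoulder side 0.93 [310.1 312.4] [ 0.577 -0.266  0.06 ]
```

View pics/o4.png

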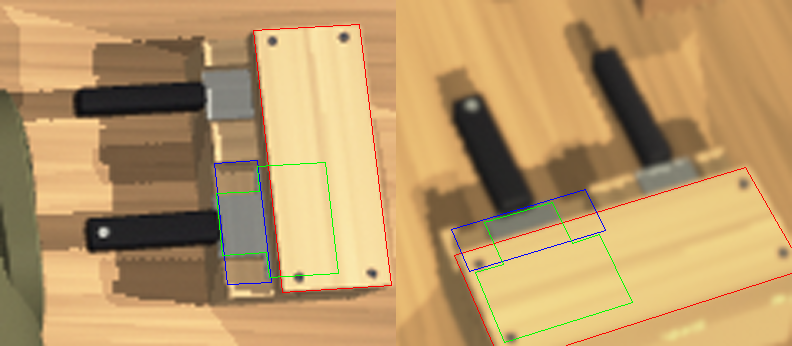

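The knife is fully home: the shoulder sits on the mouth line at o4 (217,235), and the blade lies along the slot. Next is the knob at (0.438, 0.347).

Call:
servo_tool --pt "-0.5 4 0 0 0 7 1" --pt "-1 8 0 0 0 14 1" --pt "-2 12 0 0 0 21 1" --pt "-3 16 0 0 0 28 1" --pt "-4 20 0 0 0 35 1" --pt "-5 24 0 0 0 42 1" --pt "-6 28 0 0 0 50 1" --pt "-6.5 31 0 0 0 50 1" --pt "-6.5 32.9 0 0 0 50 1" --pt "-6.5 32.9 0 0 0 50 1" --pt "-6.5 32.9 -4 0 0 50 1" --pt "-6.5 32.9 -8 0 0 50 1" --pt "-6.5 32.9 -11 0 0 50 1" --pt "-6.5 32.9 -11 0 0 50 1" --pt "-6.5 32.9 -11 0 0 50 1"

```text
clock: 14.38
tool_pos: [0.4396, 0.3382, 0.1096]
tool_rot: [0.304, 0.953, -0.001, -0.001]
force: [0.4, -0.3, 1.2]
gripper_width: 0.0875
gripper_force: 0.0
```

Call:
servo_tool --pt "0 0 0 0 0 0 1" --pt "0 0 0 0 0 0 1"

```text
clock: 14.55
tool_pos: [0.441, 0.3408, 0.113]
tool_rot: [0.303, 0.953, 0.001, 0.001]
force: [0.3, -0.3, 0.3]
gripper_width: 0.087
gripper_force: 0.0
```

Call:
servo_tool --pt "-0.2 0.7 0 0 0 0 1" --pt "-0.2 0.7 0 0 0 0 1" --pt "-0.2 0.7 -3 0 0 0 1" --pt "-0.2 0.7 -5 0 0 0 1" --pt "-0.2 0.7 -7 0 0 0 1" --pt "-0.2 0.7 -8 0 0 0 1" --pt "-0.2 0.7 -8 0 0 0 1" --pt "-0.2 0.7 -8 0 0 0 1"

```text
clock: 15.22
tool_pos: [0.4374, 0.3477, 0.0312]
tool_rot: [0.303, 0.953, 0.0, -0.0]
force: [-0.6, 0.8, -0.5]
gripper_width: 0.0871
gripper_force: 0.0
```

Call:
servo_tool --pt "0 0 0 0 0 0 0" --pt "0 0 0 0 0 0 0" --pt "0 0 0 0 0 0 0" --pt "0 0 0 0 0 0 0" --pt "0 0 0 0 0 0 0" --pt "0 0 0 0 0 0 0" --pt "0 0 0 0 0 0 0" --pt "0 0 0 0 0 0 0" --pt "0 0 0 0 0 0 0" --pt "0 0 0 0 0 0 0" --force 20

```text
clock: 16.05
tool_pos: [0.4377, 0.3475, 0.0309]
tool_rot: [0.303, 0.953, 0.0, 0.0]
force: [1.4, 0.6, 2.3]
gripper_width: 0.0524
gripper_force: 19.8
```

Call:
servo_tool --pt "0 0 0.5 0 0 0 0" --pt "0 0 2 0 0 0 0" --pt "0 0 5 0 0 0 0" --pt "0 0 8 0 0 0 0" --pt "0 0 11 0 0 0 0" --pt "0 0 13.5 0 0 0 0" --pt "0 0 14 0 0 0 0" --pt "2 -0.8 14 0 0 0 0" --pt "5 -2.1 14 0 0 0 0" --pt "8 -3.4 14 0 0 0 0" --pt "11 -4.6 14 0 0 0 0" --pt "14 -5.9 14 0 0 0 0" --pt "17 -7.2 14 0 0 0 0" --pt "19 -8 14 0 0 0 0" --pt "19.4 -8.2 14 0 0 0 0" --pt "19.4 -8.2 14 0 0 0 0" --pt "19.4 -8.2 14 0 0 0 0"

```text
clock: 17.47
tool_pos: [0.63, 0.2658, 0.1703]
tool_rot: [0.302, 0.953, 0.0, -0.001]
force: [-0.2, 0.6, -2.2]
gripper_width: 0.0526
gripper_force: 19.9
```

```bash
python3 - <<'E'
from h import *
a=get_image("top");b=get_image("side")
s=readout.observe();print(s["tool_pos"],s["tool_rot"],s["gripper_width"],s["force"])
p=a["pixels"][:,:,::-1][150:250,150:270];q=b["pixels"][:,:,::-1][70:200,220:350]
cv2.imwrite("pics/k1.png",np.hstack([cv2.resize(p,(396,330),interpolation=cv2.INTER_CUBIC),cv2.resize(q,(396,396),interpolation=cv2.INTER_CUBIC)[:330]]))
E
```

```text
[0.62952661 0.26667771 0.17084244] [ 3.01457499e-01  9.53479520e-01  6.70415558e-05 -4.19582615e-04] 0.052906734280971875 [-0.23554707  0.27992628 -1.15680615]
```

View pics/k1.png

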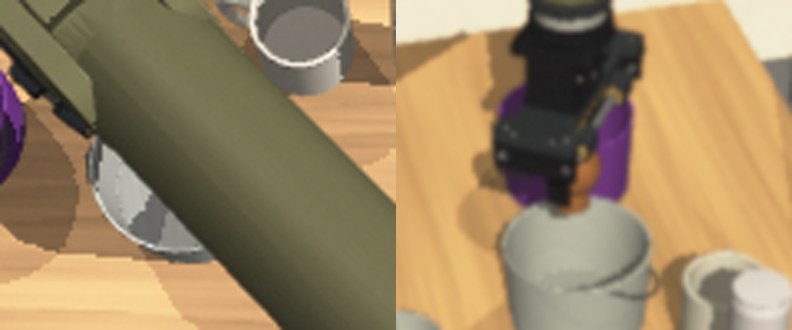

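The knob is held at k1 (578,185), over the middle of the large grey kettle's rim (502–652). I'll lower it slowly.

Call:
servo_tool --pt "0.2 0 -1 0 0 0 0" --pt "0.2 0 -2.5 0 0 0 0" --pt "0.2 0 -4 0 0 0 0" --pt "0.2 0 -5.5 0 0 0 0" --pt "0.2 0 -7 0 0 0 0" --pt "0.2 0 -8.5 0 0 0 0" --pt "0.2 0 -10 0 0 0 0" --pt "0.2 0 -11 0 0 0 0" --pt "0.2 0 -12 0 0 0 0" --pt "0.2 0 -12.5 0 0 0 0" --pt "0.2 0 -12.8 0 0 0 0" --pt "0.2 0 -13.1 0 0 0 0" --pt "0.2 0 -13.3 0 0 0 0" --pt "0.2 0 -13.3 0 0 0 0"

```text
clock: 18.73
tool_pos: [0.6335, 0.2652, 0.0377]
tool_rot: [0.303, 0.953, 0.0, 0.0]
force: [0.7, 0.9, -0.4]
gripper_width: 0.0526
gripper_force: 19.9
```

Call:
servo_tool --pt "0 0 -0.05 0 0 0 0" --pt "0 0 -0.1 0 0 0 0" --pt "0 0 -0.15 0 0 0 0" --pt "0 0 -0.15 0 0 0 0"

```text
clock: 19.07
tool_pos: [0.6335, 0.2651, 0.0363]
tool_rot: [0.303, 0.953, 0.0, 0.0]
force: [-0.5, 0.4, -0.6]
gripper_width: 0.0527
gripper_force: 19.9
```

Call:
servo_tool --pt "0 0 -0.05 0 0 0 0.65" --pt "0 0 -0.05 0 0 0 0.7" --pt "0 0 -0.05 0 0 0 0.75" --pt "0 0 -0.05 0 0 0 0.8" --pt "0 0 -0.05 0 0 0 0.85" --pt "0 0 -0.05 0 0 0 0.85" --pt "0 0 -0.05 0 0 0 0.85" --pt "0 0 -0.05 0 0 0 0.85" --pt "0 0 1 0 0 0 0.85" --pt "0 0 3 0 0 0 0.85" --pt "0 0 6 0 0 0 0.85" --pt "0 0 10 0 0 0 0.85" --pt "0 0 14 0 0 0 0.85" --pt "0 0 17 0 0 0 0.85" --pt "-4 -1.5 19 0 0 0 0.85" --pt "-8 -4 20 0 0 0 0.85" --pt "-11 -7 20 0 0 0 0.85" --pt "-13 -10 20 0 0 0 0.85" --pt "-15 -13 20 0 0 0 0.85" --pt "-15 -14 20 0 0 0 0.85"

```text
clock: 20.73
tool_pos: [0.481, 0.1232, 0.2355]
tool_rot: [0.303, 0.953, -0.002, -0.0]
force: [1.5, -0.2, -0.2]
gripper_width: 0.0739
gripper_force: 0.0
```

```bash
python3 - <<'E'
from h import *
a=get_image("top");b=get_image("side")
s=readout.observe();print(s["clock"],s["tool_pos"],s["gripper_width"],s["force"])
cv2.imwrite("pics/end.png",np.hstack([a["pixels"][100:400,60:460,::-1],b["pixels"][80:380,160:,::-1]]))
for t,z in(("knob_center",.046),("kettle",0),("knife_shoulder",.06)):
  for c,im in(("top",a),("side",b)):
    for r in finder.spot_point(c,t)[:3]:print(t,c,round(r["conf"],2),np.round(r["location"]),np.round(ray(im,r["location"],z),3))
E
```

```text
20.8333 [0.48285043 0.12043003 0.23607025] 0.07370824227671119 [ 0.24086127  0.64223609 -0.34671284]
knob_center top 0.54 [204. 207.] [0.628 0.266 0.046]
knob_center side 0.69 [163. 278.] [0.631 0.262 0.046]
kettle top 0.97 [203. 207.] [0.641 0.273 0.   ]
kettle top 0.63 [275. 230.] [0.443 0.202 0.   ]
kettle top 0.6 [190. 135.] [0.673 0.477 0.   ]
kettle side 0.98 [127. 276.] [0.679 0.494 0.   ]
kettle side 0.68 [197. 221.] [0.447 0.21  0.   ]
kettle side 0.65 [175. 277.] [0.627 0.263 0.   ]
knife_shoulder top 0.81 [227. 406.] [ 0.577 -0.264  0.06 ]
knife_shoulder top 0.58 [163. 317.] [ 0.747 -0.027  0.06 ]
knife_shoulder top 0.48 [164. 242.] [0.739 0.175 0.06 ]
knife_shoulder side 0.84 [309. 317.] [ 0.588 -0.266  0.06 ]
```

View pics/end.png

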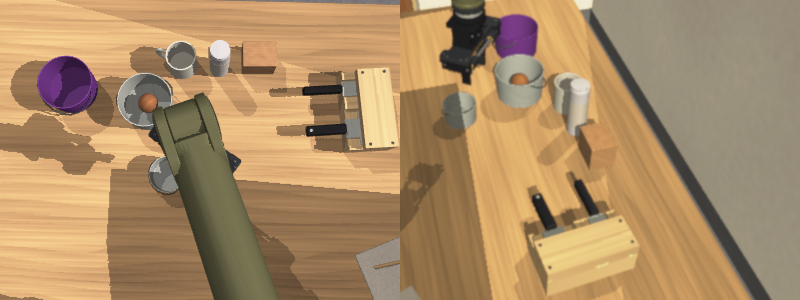

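The knob sits in the large grey kettle at (147,103), the kettle is upright, and the knife is home at (325,130). The bystanders look unmoved and the gripper is clear, so I'm handing in.

```bash
python3 -c "
from h import *
print(ticket.finish_job())"
```

```text
the job is handed in; nothing more can be done
None
```

I handed in the job at about 21 s: the wide knife is home in the wide slot, the knob is in the large grey kettle, and the final pictures show the kettle upright and the spray can, mug and carton where they were; the hand-in returned no verdict.

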